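Lock a wax-carving fixture into the sprung bayonet holder

TASK

Hang the two-lugged wax fixture in the bayonet holder: lower its lugs through the two gaps in the rim, turn it counter-clockwise (seen from above) while pressing lightly against the spring until the lugs drop into the locking notches, and let go of it there, sitting level and locked. Be gentle: feel for the notch and stop turning there, without forcing or wrenching the fixture against the holder, and leave everything else on the bench where it is.

Things in the scene. Friction and masses are not known exactly. Their poses are not given: they have to be found in the camera images.
- fixture: Loose aluminium fixture, 0.15-0.27 kg, stands on the bench. Origin: centre of underside. Disc 54 mm across, 14 thick, foot tapered to 48 mm over its lowest 4. Two opposite lugs along +x and -x reach 38 mm from the axis, 9 wide, 6 high, undersides 4 mm above the fixture's underside. On the disc an upright flat grip block, topped by a green wax finger ring. Same after a half turn.
- fixture_grip (a point): Grip point of the fixture: on its axis, within the flat grip block, 48 mm above the fixture's underside. Block: 36 mm along x, 12 mm thick along y (grip across y), top 14 mm above this point; the wax ring (22 mm across, 6 thick) on it reaches 36 mm above this point. z up; x runs along the lugs.
- holder: Bayonet holder, bolted down. Origin: centre of underside. 120 mm square foot 12 mm thick, on it a round head 94 mm across, its rim 63 mm up. The head is sprung: it starts to give downwards at 4 N, plus 0.7 N per mm, and bottoms after 8 mm (10 N). Lugs pressed lightly on the track snap down on reaching the notches, and the resistance to pressing falls away.
- holder_mouth (a point): Centre of the holder's round mouth, level with the top of its rim. z up. The rim is 5 mm thick, opening 58 mm across, with two opposite gaps for the lugs along this point's +x and -x, each 14 mm wide at the bore; the pocket behind them ends 41 mm from the axis. The fixture goes in upright, lugs over the gaps.
- holder_track (a point): On the holder's axis at the height of the track under the rim, 14 mm below the mouth: lugs rest here at first (grip point then 30 mm above the mouth) with 3 mm play under the rim. Turned counter-clockwise they meet notches 5 mm deeper (grip point 25 mm above the mouth); unpressed lugs can ride past. Notches lie 30 to 80 degrees from the gaps, set anew each time, unmeasured; 4 degrees of play.
- rubber_base: Bystander, to be left alone: low black rubber sprue base, 72 mm across, 28 mm high; origin at the centre of its underside.
- plain_plate: Bystander, to be left alone: round aluminium plate, 54 mm across, without lugs, with a thin round post, 42 mm high; origin at the centre of its underside.
- wax_block: Bystander, to be left alone: green wax slab 60 x 35 x 22 mm; origin at the centre of its underside.
- mandrel: Bystander, to be left alone: upright steel ring mandrel, 130 mm high, foot 44 mm across; origin at the centre of its underside.
- screwdriver: Bystander, to be left alone: screwdriver 170 mm long, lying; origin at the centre of its underside.
- brush: Bystander, to be left alone: brush 160 mm long, lying; origin at the centre of its underside.
- jar: Bystander, to be left alone: small clear jar with white lid, 56 mm across, 60 mm high; origin at the centre of its underside.
Not all that is in view belongs to the job. What is shaped like the fixture but pink or yellow is not meant.

How it is judged (in metres and radians):
On the way:
1. the fixture hangs in the holder, its lugs lowered through the gaps below the rim (z of fixture_grip in the frame of holder_mouth between 0.015 and 0.0325 m and horizontal distance between fixture_grip and holder_mouth below 0.005 m and angle between fixture_grip's own z axis and vertical below 0.12 rad), for 0.1 s.
At the end, for the whole second after the job is handed in: the fixture is released, at rest and level (within 4 degrees), centred in the holder within 4.5 mm, with both lugs down in the locking notches (its grip point less than 27.5 mm above the mouth; it is 25 mm when fully down and 30 mm when the lugs are still on the track) (z of fixture_grip in the frame of holder_mouth between 0.021 and 0.0275 m and horizontal distance between fixture_grip and holder_mouth below 0.0045 m and angle between fixture_grip's own z axis and vertical below 0.07 rad and linear speed of fixture below 0.01 m/s); the robot touches nothing.
It fails at once if the fixture is forced against the holder with more than 18 N (contact force between fixture and holder above 18 N).
It fails at once if a bystander is disturbed (moved more than 20 mm) (distance of any of rubber_base, plain_plate, wax_block, mandrel, screwdriver, brush, jar from where it was at the start of the episode above 0.02 m).
It also fails if it takes over 72 s, if anything falls off the work surface, if the arm or the gripper's body presses on something with over 40 N, if the wrist force passes 120 N, or if a joint passes its speed limit or range.

ROBOT

A 6-joint arm with a two-finger parallel gripper is mounted at the origin on the work surface. World frame = base frame: x ahead of the robot, y to its left, z up, the work surface at z = 0. Lengths are in mm, angles in degrees, forces in N, time in s.
With the tool pointing down it reaches from about 350 to 850 mm from the base axis. Payload 8.1 kg.
Tool frame: the origin (TCP) lies on the centre line of the jaws, within the pads' length; the fingertips stand 19 mm ahead of it and the grasp point (between the pads) is the TCP; z points along the fingers, y is the line along which they close (so a half turn about z gives the same grasp; the last joint's range is limited). The gripper opens to 85 mm and grips with 20 to 120 N. Pads are 22 mm wide; open, the fingers measure 114 mm over their backs; the gripper's body (76 mm by 85 mm) begins 54 mm behind the grasp point. The pads swing forward as they close: fully open they stand 13 mm farther back than shut.
Start: joints at [71.196, 7.471, 85.268, -0, 87.261, -4.893], TCP at [144.231, 582.411, 250.292] pointing down, gripper open.
Joint ranges: [-169.43, 169.43], [-51.17, 129.36], [1.28, 143.12], [-76.62, 256.62], [0, 156.53], [-152.29, 152.29]. Speed limits (degrees/s): [136.94, 136.94, 159.86, 180, 180, 180].

INTERFACE

Orientations are given as [roll, pitch, yaw] about the fixed x, y, z axes, in that order (R = Rz(yaw) Ry(pitch) Rx(roll)).
In Python, from bench import r gives the robot as it stands. The module is installed in compiled form; this text tells all that it offers.
- The arm moves only by the tool servo_tool, never from a script. Its arguments are lists of equal length, an entry for each row: "fingers": the finger opening in m, from 0 to 0.0854; "linear": the shift along the tool's x, y, z in m, a list of three; "rotation": the turn, a rotation vector about the tool's x, y, z in degrees, a list of three. A call has 1 to 10 rows; each row is the pose to reach, as a shift and turn from the pose commanded when the call began, along the tool's axes at that moment; what a row does not reach only later rows make up. A row lasts 1/10 s, in which the tool goes at most 50 mm and 8.59 degrees, less where a joint would pass 70% of its speed; a pose out of reach is approached as far as the arm can. A call with a gripper value outside its range is refused whole. The fingers move at their own pace and stop on an object; "force" is the grip in N (left out, the last holds). Time passes only in rows, so rows that repeat a pose let the fingers close. It gives the time, the measured TCP pose, the force, the opening and the grip force at its end, in the units of the state.
- r.sense(): the state, without advancing time (a new reading comes with each control period).
- r.snapshot(name): name is "scene" or "top" or "wrist"; returns a dict with "frame" (480x640x3 uint8, red, green, blue), "fx", "fy", "cx", "cy" (pixels), "camera_from_world" (4x4, takes a point from world to camera coordinates). Camera axes: x right, y up, looking along -z (the intrinsics and any distortion apply to the point x, -y, -z); pixel columns grow to the right and rows downward; lengths in mm; the calibration is good to about 2 mm. A picture is of the moment at which its call begins. There is no depth.
- r.hand_in(): hands the job in; it is judged then, once.
The state is a dict: "time": time; "joint_pos": joint angles; "qd": joint speeds; "joint_efforts": joint torques, N m; "tool_pos": TCP position; "tcp_rot": TCP orientation; "ft_force": force on the tool from outside, world axes, zero at the start; "wrist_torque": the same for the moment, N m; "finger_gap": finger opening in mm; "grip_force": force on a finger pad.
Only numpy, scipy, OpenCV 4.12 (cv2) and the standard library are available. Lean on these libraries where they do the work, as an engineer would, in place of code of your own. Each camera call takes 0.05 s, during which the arm holds its last target. There are 200 camera calls.

## Working session

There is one attempt and no reset: what is moved stays moved. The work goes in short steps, Python scripts to look and compute and a tool call to move; the robot and the scene stay as the last step left them, time stands still between calls to the robot, and variables do not carry over. Pictures are saved under pics/ and viewed, at most 10 in all, crops included, and the job is handed in when it is done.

Besides the shell and the picture viewer there is one more tool, called after "Call:" as name(argument=value, ...) on one line, values as JSON. servo_tool: Moves the arm, as the interface text tells. Its arguments: {"type":"object","properties":{"fingers":{"type":"array","items":{"type":"number"}},"linear":{"type":"array","items":{"type":"array","items":{"type":"number"}}},"rotation":{"type":"array","items":{"type":"array","items":{"type":"number"}}},"force":{"type":"number"}},"required":["fingers","linear","rotation"]}

```bash
mkdir -p pics; cat > h.py <<'E'
import numpy as np, cv2
from bench import r
def snap(n,f=None):
    s=r.snapshot(n)
    if f: cv2.imwrite('pics/'+f,cv2.cvtColor(s['frame'],cv2.COLOR_RGB2BGR))
    return s
def ray(s,u,v,z):
    T=np.array(s['camera_from_world']); R=T[:3,:3]; c=-R.T@T[:3,3]
    d=R.T@np.array([(u-s['cx'])/s['fx'],-(v-s['cy'])/s['fy'],-1.])
    return c+d*(z-c[2])/d[2]
def proj(s,p):
    T=np.array(s['camera_from_world']); q=T[:3,:3]@np.array(p,float)+T[:3,3]
    return [s['cx']+s['fx']*q[0]/-q[2], s['cy']-s['fy']*q[1]/-q[2]]
E
python3 - <<'E'
from h import *
for n in ('top','scene'):
    s=snap(n,n+'1.png'); T=np.array(s['camera_from_world']); print(n,s['fx'],s['cx'],s['cy'],-T[:3,:3].T@T[:3,3], [k for k in s])
print(r.sense())
E
```

```text
top 543.6749430702254 312.0802763862308 249.63212187147332 [ 398.37580596  -14.8764205  1189.18669844] ['frame', 'fx', 'fy', 'cx', 'cy', 'camera_from_world']
scene 441.11855857825367 324.9049446987379 245.4690699951652 [1303.40328893 -280.81122753  811.70138829] ['frame', 'fx', 'fy', 'cx', 'cy', 'camera_from_world']
{'time': 0.1, 'joint_pos': array([ 7.11962949e+01,  7.50978916e+00,  8.53235042e+01,  2.16900075e-03,
        8.72615699e+01, -4.89259661e+00]), 'qd': array([ 0.14708671, -0.06211257, -0.27314602,  0.14439016,  0.04496823,
        0.14621803]), 'joint_efforts': array([ 1.08520620e-03, -5.70948315e+01, -5.01941764e+01, -2.35482939e-04,
        8.15379404e-03,  5.71993610e-05]), 'tool_pos': array([144.06088175, 581.97188549, 249.35519415]), 'tcp_rot': array([-1.79905667e+02, -1.02491635e-02,  1.66088778e+02]), 'ft_force': array([-0.02413239,  0.05758555,  0.45732213]), 'wrist_torque': array([-0.02313991, -0.00942395, -0.01919577]), 'grip_force': 0.0, 'finger_gap': 85.6132527290348}
```

View pics/top1.png

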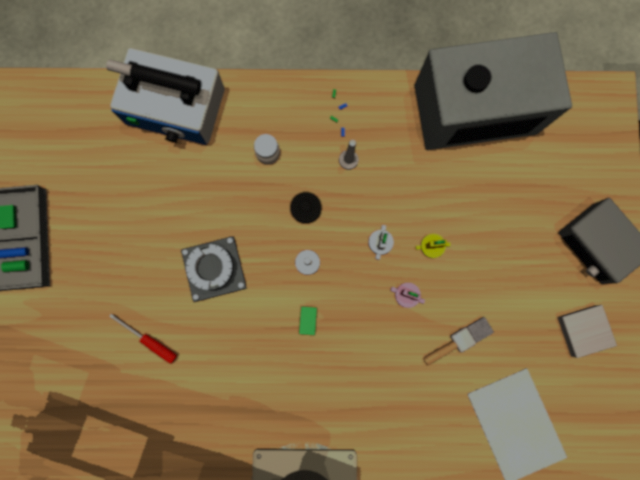

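View pics/scene1.png

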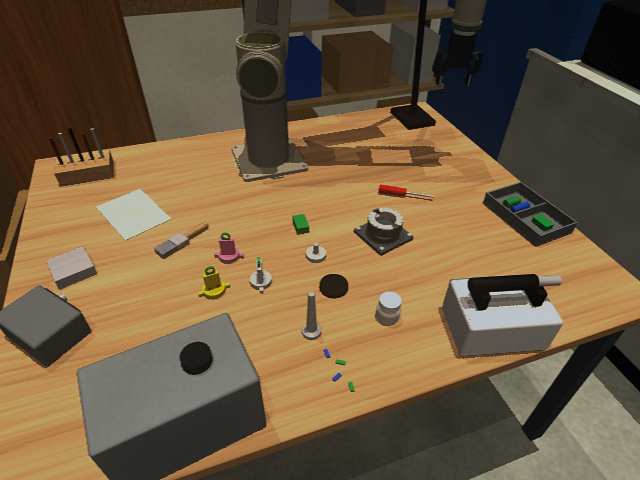

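In the top view there are three candidates: silver (381,242), yellow (433,245) and pink (407,294). Only the silver one is aluminium with a green ring, so it fits the description. The holder is at (210,267). I'll confirm with an enlarged crop.

```bash
python3 - <<'E'
from h import *
s=snap('top'); f=cv2.cvtColor(s['frame'],cv2.COLOR_RGB2BGR)
a=cv2.resize(f[212:272,350:410],(399,480),interpolation=3) if 0 else cv2.resize(f[207:277,346:416],(400,400),interpolation=3)
b=cv2.resize(f[232:302,176:246],(400,400),interpolation=3)
cv2.imwrite('pics/crop1.png',np.hstack([a,b]))
print('fix disc',ray(s,381,242,14),'hold rim',ray(s,210,267,63), 'foot c',ray(s,213.5,268,12))
E
```

```text
fix disc [ 548.87194939 -162.87493836   14.        ] hold rim [487.75048452 198.86378527  63.        ] foot c [489.67487431 200.88180941  12.        ]
```

View pics/crop1.png

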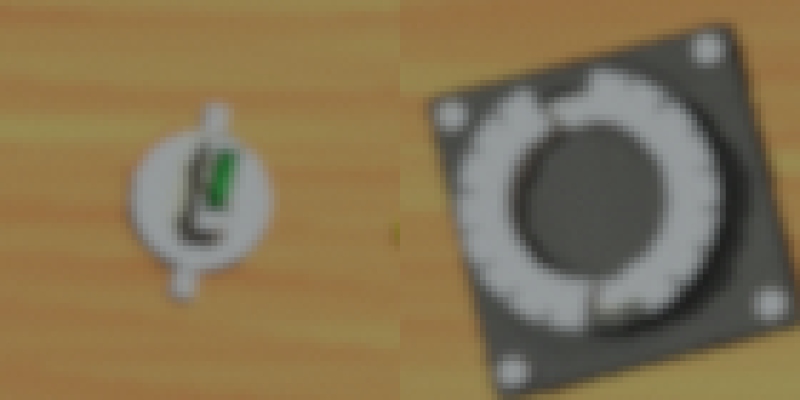

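The crop confirms it: a silver disc with two lugs at about (384,228) and (378,257) and a green ring. The holder's gaps are at about (205.8,250.4) and (211.9,284.5).

```bash
cat >> h.py <<'E'
from scipy.spatial.transform import Rotation as Ro
def go(x,y,z,yaw,ref=None):
    """shift+turn in tool axes from measured (or ref) pose to a pose pointing straight down"""
    s=r.sense(); R=Ro.from_euler('xyz',s['tcp_rot'],degrees=True); G=Ro.from_euler('xyz',[180,0,yaw],degrees=True)
    print('lin',np.round(R.inv().apply(np.array([x,y,z])-s['tool_pos'])/1000,4),'rot',np.round((R.inv()*G).as_rotvec(degrees=True),2))
E
python3 - <<'E'
from h import *
s=snap('top')
d=ray(s,383.97,227.65,10)-ray(s,378,256.9,10);print(d,np.degrees(np.arctan2(d[1],d[0])))
d=ray(s,205.75,250.4,63)-ray(s,211.9,284.5,63);print(d,np.degrees(np.arctan2(d[1],d[0])))
w=snap('wrist');T=np.array(w['camera_from_world']);R=T[:3,:3];c=-R.T@T[:3,3];q=r.sense()
A=Ro.from_euler('xyz',q['tcp_rot'],degrees=True)
print('cam in tool',A.inv().apply(c-q['tool_pos']),'look',A.inv().apply(-R[2]),w['fx'])
go(549,-163,230,-11)
E
```

```text
[ 64.5363118  -13.50414543   0.        ] -11.818549914235327
[70.92073617 14.79796403  0.        ] 11.785949611665405
cam in tool [  67.39626148    0.51958581 -122.86344903] look [-2.67865152e-01 -3.07180103e-04  9.63456364e-01] 432.1888578520639
lin [-0.5721 -0.626   0.0203] rot [-1.0000e-02  7.0000e-02  1.7709e+02]
```

Call:
servo_tool(fingers=[0.085, 0.085, 0.085, 0.085, 0.085, 0.085, 0.085, 0.085, 0.085, 0.085], linear=[[-0.028, -0.031, 0], [-0.057, -0.062, 0], [-0.085, -0.093, 0], [-0.114, -0.125, 0], [-0.143, -0.156, 0], [-0.171, -0.187, 0], [-0.2, -0.219, 0], [-0.228, -0.25, 0], [-0.257, -0.281, 0], [-0.286, -0.313, 0]], rotation=[[0, 0, 8.5], [0, 0, 17], [0, 0, 25.5], [0, 0, 34], [0, 0, 42.5], [0, 0, 51], [0, 0, 59.5], [0, 0, 68], [0, 0, 76.5], [0, 0, 85]])

```text
time: 1.25
tool_pos: [347.0, 208.3, 250.5]
tcp_rot: [180.0, -0.0, 80.8]
ft_force: [-0.4, -0.7, 0.6]
finger_gap: 84.9
grip_force: 0.0
```

```bash
python3 - <<'E'
from h import *
print(r.sense()['tool_pos'],r.sense()['tcp_rot'],r.sense()['joint_pos'])
go(549,-163,230,-11.8)
E
```

```text
[347.03892945 208.32588183 250.45557305] [ 1.79962630e+02 -2.57641058e-02  8.07616110e+01] [ 2.37081146e+01 -2.44132858e+01  1.14034747e+02  1.29681191e-03
  9.03331666e+01  3.29465200e+01]
lin [-0.3341  0.2589  0.0205] rot [ 1.000e-02 -5.000e-02  9.256e+01]
```

Call:
servo_tool(fingers=[0.085, 0.085, 0.085, 0.085, 0.085, 0.085, 0.085, 0.085, 0.085, 0.085], linear=[[-0.031, 0.024, 0.002], [-0.062, 0.048, 0.004], [-0.093, 0.072, 0.006], [-0.123, 0.096, 0.008], [-0.154, 0.12, 0.01], [-0.185, 0.144, 0.012], [-0.216, 0.168, 0.014], [-0.247, 0.192, 0.016], [-0.278, 0.216, 0.018], [-0.308, 0.239, 0.02]], rotation=[[0, 0, 8.5], [0, 0, 17], [0, 0, 25.5], [0, 0, 34], [0, 0, 42.5], [0, 0, 51], [0, 0, 59.5], [0, 0, 68], [0, 0, 76.5], [0, 0, 85]])

```text
time: 2.25
tool_pos: [535.5, -133.2, 230.1]
tcp_rot: [-180.0, -0.0, -4.3]
ft_force: [-0.1, 0.1, 0.0]
finger_gap: 85.1
grip_force: 0.0
```

```bash
python3 - <<'E'
from h import *
go(549,-163,200,-11.8)
E
```

```text
lin [0.0156 0.0287 0.0301] rot [-0.   -0.    7.52]
```

Call:
servo_tool(fingers=[0.085, 0.085, 0.085], linear=[[0.0156, 0.0287, 0.03], [0.0156, 0.0287, 0.03], [0.0156, 0.0287, 0.03]], rotation=[[0, 0, 7.5], [0, 0, 7.5], [0, 0, 7.5]])

```text
time: 2.55
tool_pos: [547.8, -161.4, 198.8]
tcp_rot: [-180.0, 0.2, -11.4]
ft_force: [-0.2, -0.3, 0.5]
finger_gap: 84.7
grip_force: 0.0
```

```bash
python3 - <<'E'
from h import *
s=snap('wrist','w1.png'); print(r.sense()['tool_pos'])
c=np.array([549,-163]);a=np.radians(-11.8);x=np.array([np.cos(a),np.sin(a)])
for k in(-38,38): print(proj(s,[*(c+k*x),10]))
print(proj(s,[*c,62]))
E
```

```text
[ 548.30905344 -160.87793513  200.12900454]
[np.float64(317.1866130034948), np.float64(258.4901343522728)]
[np.float64(318.09148778431677), np.float64(157.33672859241798)]
[np.float64(318.0673399542338), np.float64(227.3903898300339)]
```

View pics/w1.png

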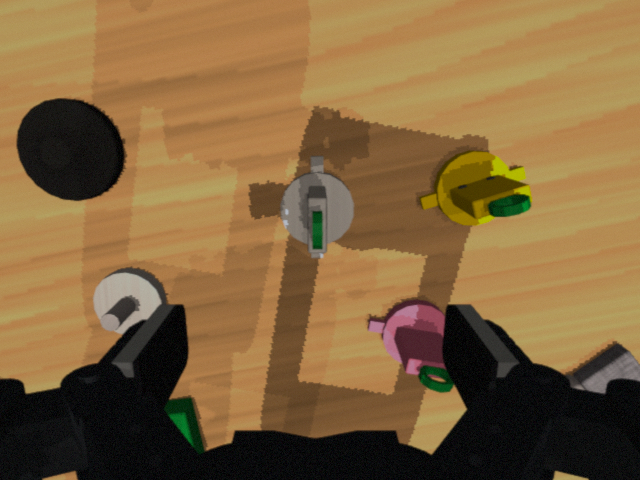

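The silver disc is at (318,208) with lug tips at (317,157) and (320,258), within 2 px of my prediction. The neighbours are clear of the fingers, so I'll descend.

```bash
python3 - <<'E'
from h import *
go(549,-163,50,-11)
E
```

```text
lin [0.0012 0.002  0.1501] rot [-0.03  0.06 -0.35]
```

Call:
servo_tool(fingers=[0.06, 0.05, 0.05, 0.05, 0.05, 0.05, 0.05, 0.05], linear=[[0, 0, 0.03], [0, 0, 0.06], [0, 0, 0.09], [0, 0, 0.115], [0, 0, 0.135], [0, 0, 0.15], [0, 0, 0.15], [0, 0, 0.15]], rotation=[[0, 0, 0], [0, 0, 0], [0, 0, 0], [0, 0, 0], [0, 0, 0], [0, 0, 0], [0, 0, 0], [0, 0, 0]])

```text
time: 3.4
tool_pos: [549.2, -160.9, 51.5]
tcp_rot: [180.0, -0.1, -11.4]
ft_force: [0.3, -0.3, -0.4]
finger_gap: 50.2
grip_force: 0.0
```

Call:
servo_tool(fingers=[0.03, 0.015, 0.008, 0.004, 0.004, 0.004, 0.004, 0.004, 0.004], linear=[[0, 0, 0], [0, 0, 0], [0, 0, 0], [0, 0, 0], [0, 0, 0], [0, 0, 0], [0, 0, 0], [0, 0, 0], [0, 0, 0]], rotation=[[0, 0, 0], [0, 0, 0], [0, 0, 0], [0, 0, 0], [0, 0, 0], [0, 0, 0], [0, 0, 0], [0, 0, 0], [0, 0, 0]], force=40)

```text
time: 4.3
tool_pos: [549.3, -161.6, 51.3]
tcp_rot: [180.0, -0.1, -11.4]
ft_force: [-0.7, -1.1, 6.5]
finger_gap: 11.3
grip_force: 45.7
```

Call:
servo_tool(fingers=[0.004, 0.004, 0.004, 0.004, 0.004, 0.004, 0.004, 0.004], linear=[[0, 0, -0.005], [0, 0, -0.02], [0, 0, -0.045], [0, 0, -0.075], [0, 0, -0.105], [0, 0, -0.13], [0, 0, -0.15], [0, 0, -0.15]], rotation=[[0, 0, 0], [0, 0, 0], [0, 0, 0], [0, 0, 0], [0, 0, 0], [0, 0, 0], [0, 0, 0], [0, 0, 0]])

```text
time: 5.1
tool_pos: [550.5, -161.8, 205.0]
tcp_rot: [179.9, -0.4, -11.4]
ft_force: [-0.2, -1.9, -1.4]
finger_gap: 11.3
grip_force: 44.5
```

```bash
python3 - <<'E'
from h import *
print(r.sense()['joint_pos'],r.sense()['grip_force']); go(410,183,200,11.8)
E
```

```text
[-2.15033838e+01  4.51061418e+00  9.32006514e+01  1.96567523e-03
  8.19021617e+01  7.99024693e+01] 44.48568284511566
lin [-0.2059 -0.3102  0.0032] rot [  0.14  -0.36 -23.21]
```

Call:
servo_tool(fingers=[0.004, 0.004, 0.004, 0.004, 0.004, 0.004, 0.004, 0.004, 0.004, 0.004], linear=[[-0.01, -0.016, 0], [-0.031, -0.047, 0], [-0.054, -0.081, 0], [-0.078, -0.118, 0], [-0.103, -0.155, 0], [-0.128, -0.192, 0], [-0.152, -0.229, 0], [-0.175, -0.264, 0], [-0.195, -0.294, 0], [-0.206, -0.31, 0]], rotation=[[0, 0, -1.2], [0, 0, -3.5], [0, 0, -6], [0, 0, -9], [0, 0, -11.6], [0, 0, -14.5], [0, 0, -17], [0, 0, -20], [0, 0, -22], [0, 0, -23.2]])

```text
time: 6.1
tool_pos: [406.0, 185.6, 199.2]
tcp_rot: [-180.0, 0.1, 12.0]
ft_force: [-0.4, 1.0, -1.9]
finger_gap: 11.5
grip_force: 44.4
```

Call:
servo_tool(fingers=[0.004, 0.004, 0.004, 0.004, 0.004], linear=[[0, 0, 0], [0, 0, 0], [0, 0, 0], [0, 0, 0], [0, 0, 0]], rotation=[[0, 0, 0], [0, 0, 0], [0, 0, 0], [0, 0, 0], [0, 0, 0]])

```text
time: 6.6
tool_pos: [408.3, 182.7, 200.2]
tcp_rot: [180.0, 0.0, 11.7]
ft_force: [-0.3, -0.1, -0.7]
finger_gap: 10.9
grip_force: 44.4
```

```bash
python3 - <<'E'
from h import *
s=snap('wrist','w2.png'); q=r.sense(); print(q['tool_pos'],q['tcp_rot'],q['ft_force'])
c=np.array([487.75,199]);a=np.radians(11.8);x=np.array([np.cos(a),np.sin(a)])
for k in(-29,0,29,41,-41): print(k,proj(s,[*(c+k*x),63]))
E
```

```text
[408.2915919  182.83417684 200.24161035] [1.79997426e+02 5.25977141e-03 1.17098616e+01] [-0.11507046  0.58131024 -2.00579925]
-29 [np.float64(315.7116511099343), np.float64(145.21521927446145)]
0 [np.float64(315.67015198693235), np.float64(93.51550526956709)]
29 [np.float64(315.6259369496911), np.float64(38.43229833098218)]
41 [np.float64(315.60678303342394), np.float64(14.570300258403819)]
-41 [np.float64(315.72808688665464), np.float64(165.69095211937656)]
```

View pics/w2.png

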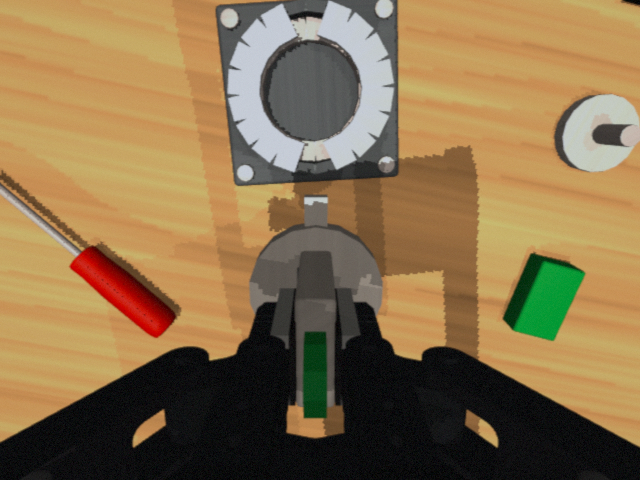

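The mouth is at about (311,90), about 2 mm left of the estimate, and the gap line from about (306,30) to (315,150) is tilted a few degrees. I'll rectify the rim plane to measure both properly.

```bash
python3 - <<'E'
from h import *
s=snap('wrist'); q=r.sense(); print(q['tool_pos'],q['tcp_rot'])
c=np.array([487.75,199]); k=5; N=560
# map px (i,j): up=+x world, left=+y world
P=[(0,0),(N,0),(N,N),(0,N)]
src=np.float32([proj(s,[c[0]+(N/2-j)/k,c[1]+(N/2-i)/k,63]) for i,j in P])
M=cv2.getPerspectiveTransform(src,np.float32(P))
f=cv2.cvtColor(s['frame'],cv2.COLOR_RGB2BGR)
A=cv2.warpPerspective(f,M,(N,N),flags=cv2.INTER_CUBIC)
for t in range(0,N,50): cv2.putText(A,str(t),(t,10),0,.3,(0,0,255)); cv2.putText(A,str(t),(0,t),0,.3,(0,0,255))
B=np.zeros((N,240,3),np.uint8); B[:480]=cv2.resize(f[180:300,286:346],(240,480),interpolation=cv2.INTER_CUBIC)
cv2.imwrite('pics/rect.png',np.hstack([A,B]))
E
```

```text
[408.26964471 182.93776823 200.26926292] [1.79998413e+02 1.66476009e-03 1.17209006e+01]
```

View pics/rect.png

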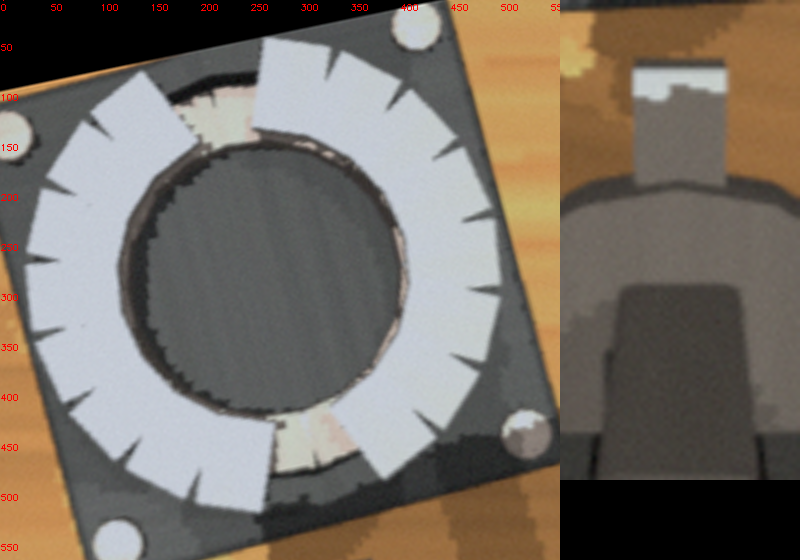

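```bash
python3 - <<'E'
from h import *
s=snap('wrist'); q=r.sense(); A=Ro.from_euler('xyz',q['tcp_rot'],degrees=True)
P=lambda p: proj(s,A.apply(p)+q['tool_pos'])
for x in(36,38,40):
  for z in(41.3,47.3):
    print(x,z,P([x,0,z]))
print(P([38,4.5,41.3]),P([38,-4.5,41.3]),P([27,4.5,41.3]),P([27,-4.5,41.3]))
print('grip block top end',P([18,0,-10.7]),P([18,6,-10.7]),P([18,-6,-10.7]))
go(488.7,202.4,160,15.4)
E
```

```text
36 41.3 [np.float64(315.1692747085958), np.float64(204.22593715398753)]
36 47.3 [np.float64(315.16546469309213), np.float64(201.26120716416773)]
38 41.3 [np.float64(315.17124723664887), np.float64(199.1254041639861)]
38 47.3 [np.float64(315.16735918172134), np.float64(196.322322011064)]
40 41.3 [np.float64(315.1732325918078), np.float64(193.99170303915977)]
40 47.3 [np.float64(315.1692655758107), np.float64(191.3523996170477)]
[np.float64(326.8444370119956), np.float64(199.12863765031594)] [np.float64(303.4982062030877), np.float64(199.12217071885777)] [np.float64(326.6293121096818), np.float64(226.7797250557909)] [np.float64(303.69193903286515), np.float64(226.7730252130561)]
grip block top end [np.float64(315.1918454982636), np.float64(303.3845332121787)] [np.float64(336.45774541173483), np.float64(303.391634006439)] [np.float64(293.92643923221925), np.float64(303.37743258274986)]
lin [ 0.0828 -0.0025  0.0403] rot [-0.    0.   -3.66]
```

The mouth centre is (488.7, 202.4) with the gap axis at yaw 15.4°, and the fixture sits within 1 mm of centre in the jaws. I'll move above the mouth.

Call:
servo_tool(fingers=[0.004, 0.004, 0.004, 0.004, 0.004, 0.004, 0.004, 0.004, 0.004], linear=[[0.02, 0, 0], [0.045, -0.001, 0], [0.068, -0.002, 0.01], [0.082, -0.0025, 0.03], [0.082, -0.0025, 0.05], [0.082, -0.0025, 0.07], [0.082, -0.0025, 0.075], [0.082, -0.0025, 0.075], [0.082, -0.0025, 0.075]], rotation=[[0, 0, -1], [0, 0, -2], [0, 0, -3], [0, 0, -3.7], [0, 0, -3.7], [0, 0, -3.7], [0, 0, -3.7], [0, 0, -3.7], [0, 0, -3.7]])

```text
time: 7.65
tool_pos: [488.4, 202.8, 126.4]
tcp_rot: [-180.0, -0.1, 15.5]
ft_force: [-0.2, 0.5, -1.8]
finger_gap: 10.8
grip_force: 44.4
```

```bash
python3 - <<'E'
from h import *
q=r.sense(); print(q['ft_force'],q['wrist_torque'],q['joint_pos'][5]); go(488.1,202.2,112,15.4)
s=snap('wrist','w3.png'); f=cv2.imread('pics/w3.png')[170:400,200:440]
cv2.imwrite('pics/w3c.png',cv2.resize(f,(600,575),interpolation=cv2.INTER_CUBIC))
E
```

```text
[-0.20105184  0.50722961 -1.76229544] [ 0.06140636 -0.00390349 -0.0132832 ] 91.51025789195714
lin [-0.0004  0.0005  0.0144] rot [-0.   -0.08  0.08]
```

View pics/w3c.png

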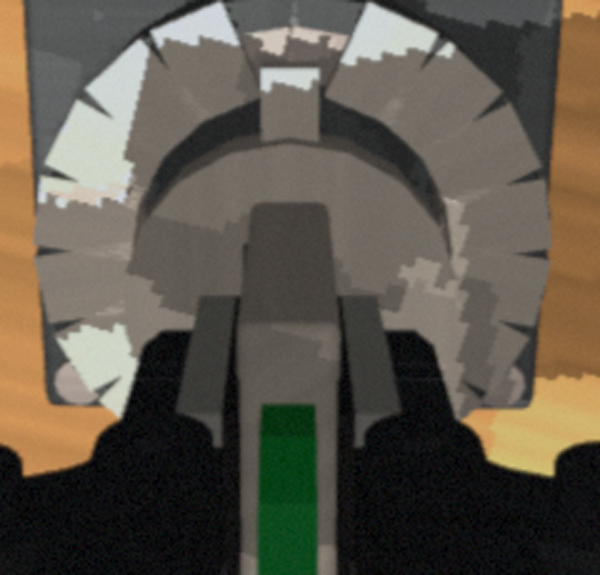

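The lug is centred over the gap: in the crop the lug is at x≈290 and the gap at ≈292. I'll descend gently.

Call:
servo_tool(fingers=[0.004, 0.004, 0.004, 0.004, 0.004, 0.004, 0.004, 0.004, 0.004, 0.004], linear=[[0, 0, 0.004], [0, 0, 0.008], [0, 0, 0.011], [0, 0, 0.0125], [0, 0, 0.014], [0, 0, 0.0155], [0, 0, 0.017], [0, 0, 0.018], [0, 0, 0.018], [0, 0, 0.018]], rotation=[[0, 0, 0], [0, 0, 0], [0, 0, 0], [0, 0, 0], [0, 0, 0], [0, 0, 0], [0, 0, 0], [0, 0, 0], [0, 0, 0], [0, 0, 0]])

```text
time: 8.7
tool_pos: [487.8, 202.7, 107.3]
tcp_rot: [-180.0, -0.0, 15.5]
ft_force: [1.1, -0.4, -2.6]
finger_gap: 11.0
grip_force: 44.4
```

Call:
servo_tool(fingers=[0.004, 0.004, 0.004, 0.004, 0.004, 0.004, 0.004, 0.004, 0.004], linear=[[0, 0, 0.0015], [0, 0, 0.003], [0, 0, 0.0045], [0, 0, 0.006], [0, 0, 0.007], [0, 0, 0.008], [0, 0, 0.009], [0, 0, 0.009], [0, 0, 0.009]], rotation=[[0, 0, 0], [0, 0, 0], [0, 0, 0], [0, 0, 0], [0, 0, 0], [0, 0, 0], [0, 0, 0], [0, 0, 0], [0, 0, 0]])

```text
time: 9.6
tool_pos: [487.8, 202.7, 98.3]
tcp_rot: [-180.0, 0.0, 15.5]
ft_force: [0.1, 0.5, -1.2]
finger_gap: 11.4
grip_force: 44.4
```

Call:
servo_tool(fingers=[0.004, 0.004, 0.004, 0.004, 0.004, 0.004], linear=[[0, 0, 0.0005], [0, 0, 0.001], [0, 0, 0.0015], [0, 0, 0.002], [0, 0, 0.002], [0, 0, 0.002]], rotation=[[0, 0, 0], [0, 0, 0], [0, 0, 0], [0, 0, 0], [0, 0, 0], [0, 0, 0]])

```text
time: 10.2
tool_pos: [487.8, 202.7, 96.3]
tcp_rot: [-180.0, -0.0, 15.5]
ft_force: [0.0, -0.9, -2.4]
finger_gap: 11.2
grip_force: 44.6
```

Call:
servo_tool(fingers=[0.004, 0.004, 0.004, 0.004], linear=[[0, 0, 0.0005], [0, 0, 0.001], [0, 0, 0.001], [0, 0, 0.001]], rotation=[[0, 0, 0], [0, 0, 0], [0, 0, 0], [0, 0, 0]])

```text
time: 10.6
tool_pos: [487.8, 202.7, 95.5]
tcp_rot: [-180.0, -0.0, 15.5]
ft_force: [-2.7, -0.6, 2.3]
finger_gap: 11.2
grip_force: 44.9
```

Call:
servo_tool(fingers=[0.004, 0.004, 0.004, 0.004], linear=[[0, 0, 0.0005], [0, 0, 0.001], [0, 0, 0.001], [0, 0, 0.001]], rotation=[[0, 0, 0], [0, 0, 0], [0, 0, 0], [0, 0, 0]])

```text
time: 11.0
tool_pos: [487.8, 202.7, 94.4]
tcp_rot: [180.0, -0.0, 15.5]
ft_force: [-1.6, -0.7, 3.2]
finger_gap: 11.5
grip_force: 45.1
```

Call:
servo_tool(fingers=[0.004, 0.004, 0.004, 0.004, 0.004, 0.004, 0.004, 0.004, 0.004, 0.004], linear=[[0, 0, 0], [0, 0, 0], [0, 0, 0], [0, 0, 0], [0, 0, 0], [0, 0, 0], [0, 0, 0], [0, 0, 0], [0, 0, 0], [0, 0, 0]], rotation=[[0, 0, -1], [0, 0, -2], [0, 0, -3], [0, 0, -4], [0, 0, -5], [0, 0, -6], [0, 0, -7], [0, 0, -8], [0, 0, -8], [0, 0, -8]])

```text
time: 12.0
tool_pos: [487.9, 202.7, 94.4]
tcp_rot: [180.0, -0.0, 23.5]
ft_force: [0.8, -0.7, 3.3]
finger_gap: 11.3
grip_force: 45.2
```

```bash
python3 - <<'E'
from h import *
q=r.sense();print({k:np.round(q[k],2) for k in('ft_force','wrist_torque','tool_pos','tcp_rot')})
E
```

```text
{'ft_force': array([ 0.79, -0.74,  3.29]), 'wrist_torque': array([ 0.05, -0.17, -0.01]), 'tool_pos': array([487.86, 202.68,  94.35]), 'tcp_rot': array([ 1.800e+02, -1.000e-02,  2.349e+01])}
```

Call:
servo_tool(fingers=[0.004, 0.004, 0.004, 0.004, 0.004, 0.004, 0.004, 0.004, 0.004, 0.004], linear=[[0, 0, 0], [0, 0, 0], [0, 0, 0], [0, 0, 0], [0, 0, 0], [0, 0, 0], [0, 0, 0], [0, 0, 0], [0, 0, 0], [0, 0, 0]], rotation=[[0, 0, -1.5], [0, 0, -3], [0, 0, -4.5], [0, 0, -6], [0, 0, -7.5], [0, 0, -9], [0, 0, -10.5], [0, 0, -12], [0, 0, -13.5], [0, 0, -15]])

```text
time: 13.0
tool_pos: [487.8, 202.6, 94.3]
tcp_rot: [180.0, 0.0, 38.6]
ft_force: [-0.3, 0.1, 3.8]
finger_gap: 11.3
grip_force: 45.2
```

Call:
servo_tool(fingers=[0.004, 0.004, 0.004, 0.004, 0.004], linear=[[0, 0, 0], [0, 0, 0], [0, 0, 0], [0, 0, 0], [0, 0, 0]], rotation=[[0, 0, -1], [0, 0, -2], [0, 0, -3], [0, 0, -3], [0, 0, -3]])

```text
time: 13.5
tool_pos: [487.8, 202.6, 94.3]
tcp_rot: [180.0, 0.0, 41.5]
ft_force: [0.0, -0.2, 3.2]
finger_gap: 11.4
grip_force: 45.2
```

Call:
servo_tool(fingers=[0.004, 0.004, 0.004, 0.004], linear=[[0, 0, 0], [0, 0, 0], [0, 0, 0], [0, 0, 0]], rotation=[[0, 0, -1], [0, 0, -2], [0, 0, -2.5], [0, 0, -2.5]])

```text
time: 13.9
tool_pos: [487.8, 202.7, 94.3]
tcp_rot: [-180.0, 0.0, 44.0]
ft_force: [0.2, -0.6, 3.4]
finger_gap: 11.2
grip_force: 45.2
```

Call:
servo_tool(fingers=[0.004, 0.004, 0.004, 0.004], linear=[[0, 0, 0], [0, 0, 0], [0, 0, 0], [0, 0, 0]], rotation=[[0, 0, -1], [0, 0, -2], [0, 0, -2.5], [0, 0, -2.5]])

```text
time: 14.3
tool_pos: [487.8, 202.7, 94.3]
tcp_rot: [-180.0, -0.0, 46.5]
ft_force: [1.2, 0.1, 3.3]
finger_gap: 11.3
grip_force: 45.2
```

Call:
servo_tool(fingers=[0.004, 0.004, 0.004, 0.004], linear=[[0, 0, 0], [0, 0, 0], [0, 0, 0], [0, 0, 0]], rotation=[[0, 0, -1], [0, 0, -2], [0, 0, -2.5], [0, 0, -2.5]])

```text
time: 14.7
tool_pos: [487.7, 202.7, 94.3]
tcp_rot: [-180.0, 0.0, 49.0]
ft_force: [-0.3, -0.3, 3.9]
finger_gap: 11.1
grip_force: 45.2
```

Call:
servo_tool(fingers=[0.004, 0.004, 0.004, 0.004], linear=[[0, 0, 0], [0, 0, 0], [0, 0, 0], [0, 0, 0]], rotation=[[0, 0, -1], [0, 0, -2], [0, 0, -2.5], [0, 0, -2.5]])

```text
time: 15.1
tool_pos: [487.8, 202.7, 94.3]
tcp_rot: [-180.0, -0.0, 51.5]
ft_force: [-0.1, -0.4, 3.1]
finger_gap: 11.5
grip_force: 45.2
```

Call:
servo_tool(fingers=[0.004, 0.004, 0.004, 0.004], linear=[[0, 0, 0], [0, 0, 0], [0, 0, 0], [0, 0, 0]], rotation=[[0, 0, -1], [0, 0, -2], [0, 0, -2.5], [0, 0, -2.5]])

```text
time: 15.5
tool_pos: [487.8, 202.7, 94.3]
tcp_rot: [-180.0, 0.0, 54.0]
ft_force: [-0.4, -0.0, 3.1]
finger_gap: 11.6
grip_force: 45.2
```

Call:
servo_tool(fingers=[0.004, 0.004, 0.004, 0.004], linear=[[0, 0, 0], [0, 0, 0], [0, 0, 0], [0, 0, 0]], rotation=[[0, 0, -1], [0, 0, -2], [0, 0, -2.5], [0, 0, -2.5]])

```text
time: 15.9
tool_pos: [487.7, 202.7, 94.3]
tcp_rot: [-180.0, 0.0, 56.5]
ft_force: [-0.1, 0.4, 3.6]
finger_gap: 11.3
grip_force: 45.2
```

Call:
servo_tool(fingers=[0.004, 0.004, 0.004, 0.004], linear=[[0, 0, 0], [0, 0, 0], [0, 0, 0], [0, 0, 0]], rotation=[[0, 0, -1], [0, 0, -2], [0, 0, -2.5], [0, 0, -2.5]])

```text
time: 16.3
tool_pos: [487.5, 202.8, 94.1]
tcp_rot: [-180.0, 0.0, 59.0]
ft_force: [-2.4, 1.9, 3.5]
finger_gap: 11.1
grip_force: 45.2
```

```bash
python3 - <<'E'
from h import *
q=r.sense();print({k:np.round(q[k],2) for k in('ft_force','wrist_torque','tool_pos','tcp_rot')})
E
```

```text
{'ft_force': array([-2.42,  1.87,  3.54]), 'wrist_torque': array([ 0.3 ,  0.45, -0.09]), 'tool_pos': array([487.47, 202.82,  94.14]), 'tcp_rot': array([-1.7996e+02,  1.0000e-02,  5.9020e+01])}
```

Call:
servo_tool(fingers=[0.004, 0.004, 0.004], linear=[[0, 0, 0], [0, 0, 0], [0, 0, 0]], rotation=[[0, 0, -0.5], [0, 0, -1], [0, 0, -1]])

```text
time: 16.6
tool_pos: [487.5, 202.7, 94.1]
tcp_rot: [-180.0, 0.0, 60.0]
ft_force: [-2.9, 2.7, 2.9]
finger_gap: 11.4
grip_force: 45.2
```

```bash
python3 - <<'E'
from h import *
q=r.sense();print({k:np.round(q[k],2) for k in('ft_force','wrist_torque','tool_pos','tcp_rot')})
E
```

```text
{'ft_force': array([-2.95,  2.66,  2.88]), 'wrist_torque': array([ 0.36,  0.63, -0.13]), 'tool_pos': array([487.51, 202.71,  94.14]), 'tcp_rot': array([-1.7997e+02,  1.0000e-02,  6.0010e+01])}
```

At 59–60° a tangential load of about 4 N has appeared on the 240° lug only, with matching Mz, so that lug is at a notch wall while the other is still on the track. The fixture is about 1 mm off-centre. I'll follow the force sideways, along tool −y.

Call:
servo_tool(fingers=[0.004, 0.004, 0.004, 0.004], linear=[[0, -0.0003, 0], [0, -0.0006, 0], [0, -0.0008, 0], [0, -0.0008, 0]], rotation=[[0, 0, 0], [0, 0, 0], [0, 0, 0], [0, 0, 0]])

```text
time: 17.0
tool_pos: [487.2, 203.0, 94.4]
tcp_rot: [180.0, -0.0, 60.0]
ft_force: [-1.2, 1.6, 2.7]
finger_gap: 11.2
grip_force: 45.2
```

```bash
python3 - <<'E'
from h import *
q=r.sense();print({k:np.round(q[k],2) for k in('ft_force','wrist_torque','tool_pos','tcp_rot')})
E
```

```text
{'ft_force': array([-1.16,  1.57,  2.65]), 'wrist_torque': array([ 0.12,  0.38, -0.06]), 'tool_pos': array([487.24, 202.99,  94.41]), 'tcp_rot': array([ 1.7998e+02, -1.0000e-02,  5.9980e+01])}
```

Call:
servo_tool(fingers=[0.004, 0.004, 0.004, 0.004], linear=[[0.0002, -0.0003, 0], [0.0003, -0.0006, 0], [0.0003, -0.0007, 0], [0.0003, -0.0007, 0]], rotation=[[0, 0, 0], [0, 0, 0], [0, 0, 0], [0, 0, 0]])

```text
time: 17.4
tool_pos: [486.9, 203.4, 94.4]
tcp_rot: [180.0, 0.0, 60.0]
ft_force: [-0.1, -1.1, 3.2]
finger_gap: 11.2
grip_force: 45.1
```

```bash
python3 - <<'E'
from h import *
q=r.sense();print({k:np.round(q[k],2) for k in('ft_force','wrist_torque','tool_pos','tcp_rot')})
E
```

```text
{'ft_force': array([-0.13, -1.11,  3.2 ]), 'wrist_torque': array([-0.37,  0.02,  0.01]), 'tool_pos': array([486.88, 203.44,  94.41]), 'tcp_rot': array([179.96,   0.  ,  59.99])}
```

Call:
servo_tool(fingers=[0.004, 0.004, 0.004, 0.004], linear=[[0, 0, 0], [0, 0, 0], [0, 0, 0], [0, 0, 0]], rotation=[[0, 0, -0.5], [0, 0, -1], [0, 0, -1.2], [0, 0, -1.2]])

```text
time: 17.8
tool_pos: [486.6, 203.7, 94.3]
tcp_rot: [180.0, -0.0, 61.2]
ft_force: [0.2, -0.4, 2.4]
finger_gap: 11.2
grip_force: 45.2
```

```bash
python3 - <<'E'
from h import *
q=r.sense();print({k:np.round(q[k],2) for k in('ft_force','wrist_torque','tool_pos','tcp_rot')})
E
```

```text
{'ft_force': array([ 0.21, -0.39,  2.42]), 'wrist_torque': array([-0.23,  0.14, -0.05]), 'tool_pos': array([486.62, 203.69,  94.29]), 'tcp_rot': array([180. ,  -0. ,  61.2])}
```

Call:
servo_tool(fingers=[0.004, 0.004, 0.004, 0.004], linear=[[0, 0, 0], [0, 0, 0], [0, 0, 0], [0, 0, 0]], rotation=[[0, 0, -0.5], [0, 0, -1], [0, 0, -1.2], [0, 0, -1.2]])

```text
time: 18.2
tool_pos: [486.7, 203.7, 94.3]
tcp_rot: [180.0, -0.0, 62.4]
ft_force: [-0.3, 0.3, 2.7]
finger_gap: 11.5
grip_force: 45.2
```

```bash
python3 - <<'E'
from h import *
q=r.sense();print({k:np.round(q[k],2) for k in('ft_force','wrist_torque','tool_pos','tcp_rot')})
s=snap('wrist','w4.png'); f=cv2.imread('pics/w4.png')[170:470,200:440]
cv2.imwrite('pics/w4c.png',cv2.resize(f,(480,600),interpolation=cv2.INTER_CUBIC))
E
```

```text
{'ft_force': array([-0.31,  0.33,  2.67]), 'wrist_torque': array([-0.08, -0.  , -0.11]), 'tool_pos': array([486.71, 203.71,  94.35]), 'tcp_rot': array([ 1.7999e+02, -1.0000e-02,  6.2400e+01])}
```

View pics/w4c.png

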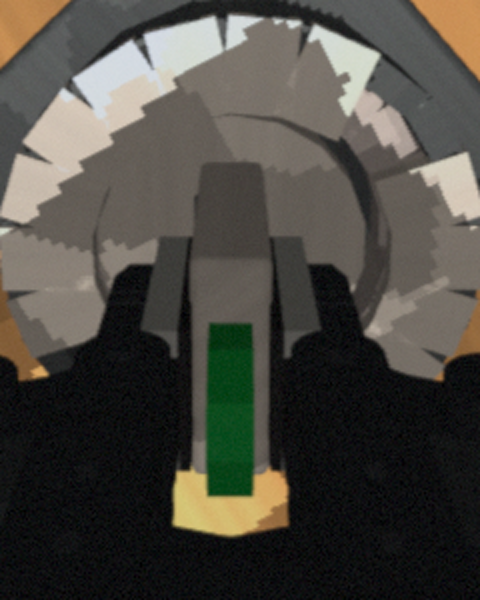

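The crop shows the disc about 2 mm left of the bore centre (right crescent wide, left narrow), so that sideways shift was wrong. I'll recentre, back off a little, ease the pressure, and let the fixture settle freely on the track before re-gripping.

Call:
servo_tool(fingers=[0.004, 0.004, 0.004, 0.004, 0.004, 0.004], linear=[[0, 0.0005, 0], [0, 0.001, -0.0003], [0, 0.0015, -0.0006], [0, 0.0018, -0.001], [0, 0.0018, -0.001], [0, 0.0018, -0.001]], rotation=[[0, 0, 1], [0, 0, 2], [0, 0, 3], [0, 0, 3.9], [0, 0, 3.9], [0, 0, 3.9]])

```text
time: 18.85
tool_pos: [488.1, 202.9, 95.2]
tcp_rot: [-180.0, 0.0, 58.5]
ft_force: [-1.7, -0.5, 2.6]
finger_gap: 11.4
grip_force: 45.1
```

```bash
python3 - <<'E'
from h import *
q=r.sense();print({k:np.round(q[k],2) for k in('ft_force','wrist_torque','tool_pos','tcp_rot')})
E
```

```text
{'ft_force': array([-1.68, -0.52,  2.58]), 'wrist_torque': array([-0.05,  0.3 , -0.13]), 'tool_pos': array([488.12, 202.86,  95.22]), 'tcp_rot': array([-179.99,    0.  ,   58.49])}
```

Call:
servo_tool(fingers=[0.014, 0.02, 0.024, 0.024, 0.024, 0.024], linear=[[0, 0, 0], [0, 0, 0], [0, 0, 0], [0, 0, 0], [0, 0, 0], [0, 0, 0]], rotation=[[0, 0, 0], [0, 0, 0], [0, 0, 0], [0, 0, 0], [0, 0, 0], [0, 0, 0]])

```text
time: 19.45
tool_pos: [488.2, 202.8, 95.2]
tcp_rot: [-180.0, 0.0, 58.5]
ft_force: [0.2, 0.3, 0.5]
finger_gap: 23.9
grip_force: 0.0
```

```bash
python3 - <<'E'
from h import *
q=r.sense();print({k:np.round(q[k],2) for k in('ft_force','wrist_torque','tool_pos','tcp_rot')})
s=snap('wrist','w5.png'); f=cv2.imread('pics/w5.png')[170:470,200:440]
cv2.imwrite('pics/w5c.png',cv2.resize(f,(480,600),interpolation=cv2.INTER_CUBIC))
A=Ro.from_euler('xyz',q['tcp_rot'],degrees=True)
P=lambda p: (np.array(proj(s,A.apply(p)+q['tool_pos']))-[200,170])*2
for d in (0,2.5,5): print('block top end, grip at tcp+',d,P([18,6,d-14]),P([18,-6,d-14]),'disc jn',P([18,6,d+34]),P([18,-6,d+34]))
E
```

```text
{'ft_force': array([0.16, 0.3 , 0.49]), 'wrist_torque': array([ 0.03,  0.01, -0.02]), 'tool_pos': array([488.19, 202.84,  95.23]), 'tcp_rot': array([-180.  ,    0.  ,   58.49])}
block top end, grip at tcp+ 0 [270.38660067 276.10907803] [183.02897773 276.03222661] disc jn [259.28099195 168.33784308] [196.40254965 168.2892654 ]
block top end, grip at tcp+ 2.5 [269.5989609  268.46565089] [183.97744613 268.39097755] disc jn [258.87065226 164.35581771] [196.8967005  164.30818422]
block top end, grip at tcp+ 5 [268.84201891 261.12012174] [184.88895163 261.04751673] disc jn [258.47195081 160.48673239] [197.37683686 160.44000944]
```

View pics/w5c.png

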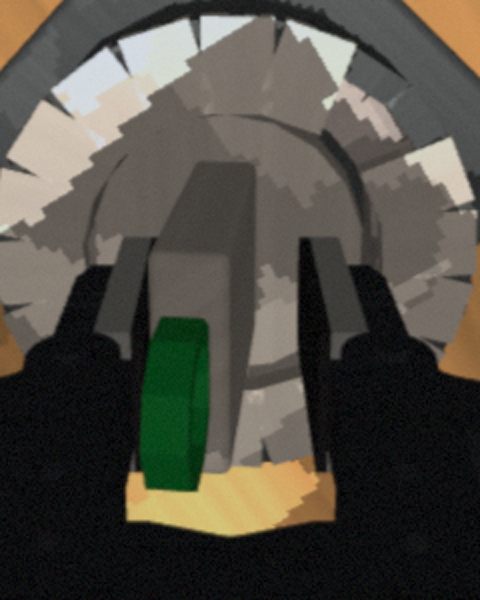

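The free fixture leans left by about 6°. Its block top is at x≈190 where I expected 227, and it is pitched towards the 60° lug, so that lug is dropping into its notch while the other is still on the track. I'll re-grip softly at 20 N.

Call:
servo_tool(fingers=[0.021, 0.018, 0.015, 0.012, 0.008, 0.006, 0.006, 0.006], linear=[[0, 0, 0], [0, 0, 0], [0, 0, 0], [0, 0, 0], [0, 0, 0], [0, 0, 0], [0, 0, 0], [0, 0, 0]], rotation=[[0, 0, 0], [0, 0, 0], [0, 0, 0], [0, 0, 0], [0, 0, 0], [0, 0, 0], [0, 0, 0], [0, 0, 0]], force=20)

```text
time: 20.3
tool_pos: [488.3, 202.8, 95.4]
tcp_rot: [180.0, -0.0, 58.5]
ft_force: [0.4, -0.0, 0.1]
finger_gap: 11.6
grip_force: 21.2
```

```bash
cat >> h.py <<'E'
def st():
    q=r.sense();print({k:np.round(q[k],2) for k in('time','ft_force','wrist_torque','tool_pos','tcp_rot')})
E
python3 -c "from h import *; st()"
```

```text
{'time': np.float64(20.3), 'ft_force': array([ 0.4 , -0.04,  0.13]), 'wrist_torque': array([-0.05, -0.04, -0.03]), 'tool_pos': array([488.28, 202.84,  95.35]), 'tcp_rot': array([179.99,  -0.  ,  58.49])}
```

Call:
servo_tool(fingers=[0.006, 0.006, 0.006, 0.006, 0.006, 0.006], linear=[[0, 0, 0.0004], [0, 0, 0.0008], [0, 0, 0.0012], [0, 0, 0.0015], [0, 0, 0.0015], [0, 0, 0.0015]], rotation=[[0, 0, 0], [0, 0, 0], [0, 0, 0], [0, 0, 0], [0, 0, 0], [0, 0, 0]])

```text
time: 20.9
tool_pos: [488.3, 202.8, 93.9]
tcp_rot: [180.0, -0.0, 58.5]
ft_force: [-0.0, -0.4, 1.5]
finger_gap: 11.6
grip_force: 21.6
```

```bash
python3 -c "from h import *; st()"
```

```text
{'time': np.float64(20.9), 'ft_force': array([-0.02, -0.43,  1.51]), 'wrist_torque': array([-0.16, -0.  ,  0.03]), 'tool_pos': array([488.32, 202.84,  93.89]), 'tcp_rot': array([ 1.7999e+02, -1.0000e-02,  5.8490e+01])}
```

Call:
servo_tool(fingers=[0.006, 0.006, 0.006, 0.006, 0.006, 0.006], linear=[[0, 0, 0.0004], [0, 0, 0.0008], [0, 0, 0.0012], [0, 0, 0.0015], [0, 0, 0.0015], [0, 0, 0.0015]], rotation=[[0, 0, 0], [0, 0, 0], [0, 0, 0], [0, 0, 0], [0, 0, 0], [0, 0, 0]])

```text
time: 21.5
tool_pos: [488.3, 202.9, 92.4]
tcp_rot: [180.0, -0.0, 58.5]
ft_force: [0.9, -0.4, 4.3]
finger_gap: 11.9
grip_force: 21.7
```

```bash
python3 -c "from h import *; st()"
```

```text
{'time': np.float64(21.5), 'ft_force': array([ 0.91, -0.38,  4.26]), 'wrist_torque': array([-0.18, -0.03,  0.  ]), 'tool_pos': array([488.3 , 202.86,  92.38]), 'tcp_rot': array([ 1.7999e+02, -1.0000e-02,  5.8490e+01])}
```

Call:
servo_tool(fingers=[0.006, 0.006, 0.006, 0.006], linear=[[0, 0, 0], [0, 0, 0], [0, 0, 0], [0, 0, 0]], rotation=[[0, 0, -0.5], [0, 0, -1], [0, 0, -1.5], [0, 0, -1.5]])

```text
time: 21.9
tool_pos: [488.0, 203.0, 92.2]
tcp_rot: [-180.0, 0.0, 60.0]
ft_force: [-0.6, 2.4, 3.9]
finger_gap: 11.6
grip_force: 21.7
```

```bash
python3 -c "from h import *; st()"
```

```text
{'time': np.float64(21.9), 'ft_force': array([-0.65,  2.43,  3.9 ]), 'wrist_torque': array([ 0.17,  0.31, -0.13]), 'tool_pos': array([488.  , 203.01,  92.2 ]), 'tcp_rot': array([-179.97,    0.  ,   60.02])}
```

Call:
servo_tool(fingers=[0.006, 0.006, 0.006, 0.006, 0.006, 0.006], linear=[[0, 0, -0.0005], [0, 0, -0.001], [0, 0, -0.0015], [0, 0, -0.002], [0, 0, -0.002], [0, 0, -0.002]], rotation=[[0, 0, 0.5], [0, 0, 1], [0, 0, 1], [0, 0, 1], [0, 0, 1], [0, 0, 1]])

```text
time: 22.5
tool_pos: [488.2, 202.8, 94.2]
tcp_rot: [-180.0, 0.0, 59.0]
ft_force: [-0.4, 1.3, 2.3]
finger_gap: 11.8
grip_force: 21.5
```

```bash
cat >> h.py <<'E'
def look():
    """ring (green) box and disc-free numbers in the wrist picture"""
    s=r.snapshot('wrist'); f=s['frame'].astype(int)[300:450,260:370]
    m=((f[...,1]>f[...,0]+25)&(f[...,1]>f[...,2]+25)).astype(np.uint8)
    n,l,S,C=cv2.connectedComponentsWithStats(m); i=1+np.argmax(S[1:,4])
    print('ring x,y,w,h,area',S[i]+[260,300,0,0,0],'c',np.round(C[i]+[260,300],1))
    return s
E
python3 -c "
from h import *; st(); look()
for n in('w3','w4','w5'):
    f=cv2.imread('pics/%s.png'%n)[...,::-1].astype(int)[300:450,260:370]
    m=((f[...,1]>f[...,0]+25)&(f[...,1]>f[...,2]+25)).astype(np.uint8)
    a,l,S,C=cv2.connectedComponentsWithStats(m); i=1+np.argmax(S[1:,4]); print(n,S[i]+[260,300,0,0,0])"
```

```text
{'time': np.float64(22.5), 'ft_force': array([-0.37,  1.25,  2.29]), 'wrist_torque': array([ 0.14,  0.2 , -0.03]), 'tool_pos': array([488.15, 202.84,  94.21]), 'tcp_rot': array([-179.99,    0.  ,   58.99])}
ring x,y,w,h,area [ 303  333   24   86 1957] c [314.8 375.7]
w3 [ 303  332   24   86 1960]
w4 [ 303  332   24   86 1959]
w5 [ 270  329   35   86 2599]
```

Call:
servo_tool(fingers=[0.0135, 0.0135, 0.0135, 0.0135, 0.0135], linear=[[0, 0, 0], [0, 0, 0], [0, 0, 0], [0, 0, 0], [0, 0, 0]], rotation=[[0, 0, 0], [0, 0, 0], [0, 0, 0], [0, 0, 0], [0, 0, 0]])

```text
time: 23.05
tool_pos: [488.2, 202.8, 94.2]
tcp_rot: [-180.0, 0.0, 59.0]
ft_force: [-0.5, 0.0, 0.1]
finger_gap: 13.0
grip_force: 0.0
```

```bash
python3 -c "from h import *; st(); look()"
```

```text
{'time': np.float64(23.05), 'ft_force': array([-0.46,  0.02,  0.06]), 'wrist_torque': array([ 0.  , -0.03,  0.03]), 'tool_pos': array([488.2 , 202.76,  94.22]), 'tcp_rot': array([-1.800e+02,  1.000e-02,  5.899e+01])}
ring x,y,w,h,area [ 307  316   24   86 1986] c [318.4 358.9]
```

The ring moved 17 px when released. I'll work out how far that is in height.

```bash
python3 - <<'E'
from h import *
s=r.snapshot('wrist');q=r.sense(); A=Ro.from_euler('xyz',q['tcp_rot'],degrees=True)
P=lambda p: np.round(proj(s,A.apply(p)+q['tool_pos']),1)
for d in(0,2,4,6,8): print(d,'ring far edge',P([11,0,d-25]),'near',P([-11,0,d-25]),'w',P([0,3,d-36])[0]-P([0,-3,d-36])[0])
f=cv2.imread('pics/w4.png')
g=cv2.cvtColor(s['frame'],cv2.COLOR_RGB2BGR)
cv2.imwrite('pics/w6.png',g)
cv2.imwrite('pics/w6c.png',cv2.resize(np.hstack([f[170:440,220:410],g[170:440,220:410]]),(760,540),interpolation=cv2.INTER_CUBIC))
E
```

```text
0 ring far edge [313.2 351.9] near [313.2 425. ] w 25.30000000000001
2 ring far edge [313.2 347.8] near [313.3 419.9] w 24.799999999999955
4 ring far edge [313.3 343.9] near [313.3 415. ] w 24.400000000000034
6 ring far edge [313.3 340.1] near [313.3 410.3] w 24.0
8 ring far edge [313.3 336.4] near [313.4 405.7] w 23.5
```

View pics/w6c.png

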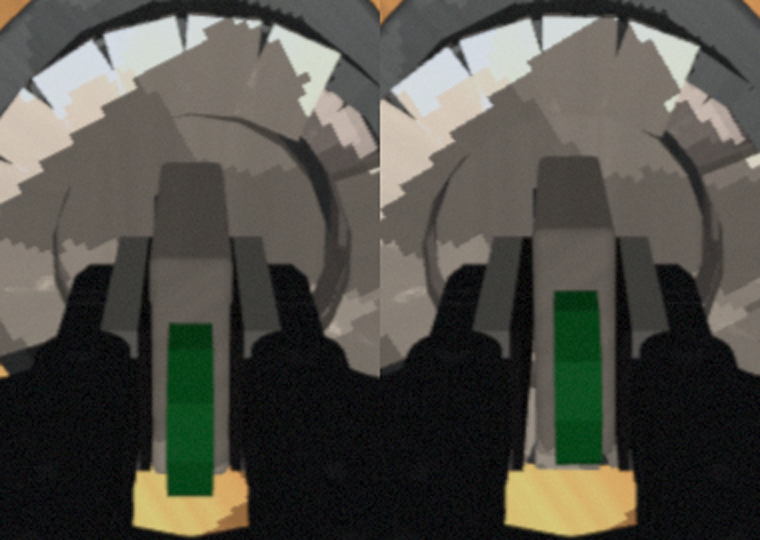

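Reading the last picture: the ring is at the same size but 17 px higher and the block top shifted 14 px while its foot shifted only 3.5 px. So the free fixture is pitched about 3.5°, with the 60° lug about 4.6 mm down in its notch and the 240° lug still on the track. Holding it loosely (gap 13.5 mm), I'll wiggle it gently so the second lug can find its notch, measuring numerically from here.

Call:
servo_tool(fingers=[0.0135, 0.0135, 0.0135, 0.0135], linear=[[0, 0, 0], [0, 0, 0], [0, 0, 0], [0, 0, 0]], rotation=[[0, 0, -1], [0, 0, -2], [0, 0, -2], [0, 0, -2]])

```text
time: 23.55
tool_pos: [488.2, 202.8, 94.3]
tcp_rot: [180.0, 0.0, 61.0]
ft_force: [-0.0, -0.2, 0.7]
finger_gap: 13.8
grip_force: 0.0
```

```bash
python3 -c "from h import *; st(); look()"
```

```text
{'time': np.float64(23.55), 'ft_force': array([-0.05, -0.21,  0.72]), 'wrist_torque': array([ 0.  , -0.01,  0.  ]), 'tool_pos': array([488.23, 202.8 ,  94.29]), 'tcp_rot': array([180.  ,   0.  ,  60.99])}
ring x,y,w,h,area [ 307  316   25   86 1991] c [318.6 359.2]
```

Call:
servo_tool(fingers=[0.0135, 0.0135, 0.0135, 0.0135], linear=[[0, 0, 0], [0, 0, 0], [0, 0, 0], [0, 0, 0]], rotation=[[0, 0, 1.5], [0, 0, 3], [0, 0, 3], [0, 0, 3]])

```text
time: 24.0
tool_pos: [488.2, 202.8, 94.3]
tcp_rot: [180.0, 0.0, 58.0]
ft_force: [0.6, 0.0, -0.3]
finger_gap: 13.9
grip_force: 0.0
```

```bash
python3 -c "from h import *; st(); look()"
```

```text
{'time': np.float64(24.0), 'ft_force': array([ 0.6 ,  0.  , -0.27]), 'wrist_torque': array([-0.02, -0.02,  0.01]), 'tool_pos': array([488.21, 202.85,  94.29]), 'tcp_rot': array([180.  ,   0.  ,  57.99])}
ring x,y,w,h,area [ 305  316   25   86 1973] c [317. 359.]
```

Call:
servo_tool(fingers=[0.006, 0.006, 0.006, 0.006, 0.006, 0.006, 0.006], linear=[[0, 0, 0], [0, 0, 0], [0, 0, 0], [0, -0.0004, 0], [0, -0.0008, 0], [0, -0.0008, 0], [0, -0.0008, 0]], rotation=[[0, 0, 0], [0, 0, 0], [0, 0, 0], [0, 0, 0], [0, 0, 0], [0, 0, 0], [0, 0, 0]])

```text
time: 24.75
tool_pos: [487.8, 203.2, 94.4]
tcp_rot: [180.0, -0.0, 58.0]
ft_force: [0.3, 0.9, 0.9]
finger_gap: 11.9
grip_force: 20.0
```

```bash
sed -i "s/    return s$/    L=[l[k[0]:k[1]] for k in((20,60),(60,110))]; ys,xs=np.nonzero(l==i); p=np.polyfit(ys,xs,1); print('slope deg',round(float(np.degrees(np.arctan(p[0]))),2)); return s/" h.py; python3 -c "from h import *; st(); look()"
```

```text
{'time': np.float64(24.75), 'ft_force': array([0.29, 0.91, 0.85]), 'wrist_torque': array([ 0.03, -0.13,  0.02]), 'tool_pos': array([487.76, 203.17,  94.4 ]), 'tcp_rot': array([ 1.7997e+02, -1.0000e-02,  5.7980e+01])}
ring x,y,w,h,area [ 303  316   24   86 1962] c [314.8 359.2]
slope deg 0.2
```

Call:
servo_tool(fingers=[0.0135, 0.0135, 0.0135, 0.0135], linear=[[0, 0, 0], [0, 0, 0], [0, 0, 0], [0, 0, 0]], rotation=[[0, 0, 0], [0, 0, 0], [0, 0, 0], [0, 0, 0]])

```text
time: 25.2
tool_pos: [487.5, 203.2, 94.2]
tcp_rot: [-180.0, 0.0, 58.0]
ft_force: [-0.4, 0.1, -0.5]
finger_gap: 13.4
grip_force: 0.0
```

```bash
python3 -c "from h import *; st(); look()"
```

```text
{'time': np.float64(25.2), 'ft_force': array([-0.4 ,  0.12, -0.48]), 'wrist_torque': array([0.02, 0.01, 0.03]), 'tool_pos': array([487.47, 203.21,  94.21]), 'tcp_rot': array([-1.7999e+02,  1.0000e-02,  5.7990e+01])}
ring x,y,w,h,area [ 307  315   24   87 1976] c [318.5 358.4]
slope deg 0.82
```

Call:
servo_tool(fingers=[0.006, 0.006, 0.006, 0.006, 0.006, 0.006], linear=[[0, 0, 0], [0, 0, 0], [0, 0, 0], [0, -0.0004, 0], [0, -0.0008, 0], [0, -0.0008, 0]], rotation=[[0, 0, 0], [0, 0, 0], [0, 0, 0], [0, 0, 0.5], [0, 0, 1], [0, 0, 1]])

```text
time: 25.85
tool_pos: [486.9, 203.5, 94.3]
tcp_rot: [180.0, 0.0, 57.0]
ft_force: [-0.8, -1.4, 1.2]
finger_gap: 11.6
grip_force: 25.0
```

```bash
python3 -c "from h import *; st()"
```

```text
{'time': np.float64(25.85), 'ft_force': array([-0.76, -1.42,  1.21]), 'wrist_torque': array([-0.31, -0.05,  0.06]), 'tool_pos': array([486.94, 203.46,  94.32]), 'tcp_rot': array([1.7998e+02, 1.0000e-02, 5.6960e+01])}
```

Call:
servo_tool(fingers=[0.0135, 0.0135, 0.0135, 0.0135], linear=[[0, 0, 0], [0, 0, 0], [0, 0, 0], [0, 0, 0]], rotation=[[0, 0, 0], [0, 0, 0], [0, 0, 0], [0, 0, 0]])

```text
time: 26.25
tool_pos: [486.8, 203.7, 94.2]
tcp_rot: [-180.0, -0.0, 57.0]
ft_force: [-0.2, 0.7, 0.2]
finger_gap: 13.4
grip_force: 0.0
```

```bash
python3 -c "from h import *; st(); look()"
```

```text
{'time': np.float64(26.25), 'ft_force': array([-0.16,  0.69,  0.23]), 'wrist_torque': array([-0.01,  0.02,  0.04]), 'tool_pos': array([486.81, 203.73,  94.24]), 'tcp_rot': array([-179.99,   -0.  ,   56.99])}
ring x,y,w,h,area [ 305  316   24   86 1993] c [316.4 359.3]
slope deg 0.49
```

Call:
servo_tool(fingers=[0.006, 0.006, 0.006, 0.006, 0.006, 0.006, 0.006, 0.006, 0.006], linear=[[0, 0, 0], [0, 0, 0], [0, 0, 0], [0, 0.0004, 0], [0, 0.0008, 0], [0, 0.0012, 0], [0, 0.0016, 0], [0, 0.0016, 0], [0, 0.0016, 0]], rotation=[[0, 0, 0], [0, 0, 0], [0, 0, 0], [0, 0, -0.8], [0, 0, -1.5], [0, 0, -2.3], [0, 0, -3], [0, 0, -3], [0, 0, -3]])

```text
time: 27.2
tool_pos: [488.2, 202.9, 94.3]
tcp_rot: [-180.0, -0.0, 60.0]
ft_force: [0.6, 0.4, 0.3]
finger_gap: 11.6
grip_force: 25.0
```

```bash
python3 -c "from h import *; st(); look()"
```

```text
{'time': np.float64(27.2), 'ft_force': array([0.61, 0.41, 0.26]), 'wrist_torque': array([ 0.07, -0.03, -0.01]), 'tool_pos': array([488.19, 202.85,  94.27]), 'tcp_rot': array([-180.  ,   -0.  ,   59.99])}
ring x,y,w,h,area [ 303  316   24   86 1973] c [314.8 359.1]
slope deg -0.0
```

Call:
servo_tool(fingers=[0.006, 0.006, 0.006, 0.006], linear=[[0, 0.0004, 0], [0, 0.0008, 0], [0, 0.0008, 0], [0, 0.0008, 0]], rotation=[[0, 0, -0.8], [0, 0, -1.5], [0, 0, -1.5], [0, 0, -1.5]])

```text
time: 27.65
tool_pos: [488.9, 202.4, 94.3]
tcp_rot: [-180.0, 0.0, 61.5]
ft_force: [-1.1, 0.3, 0.2]
finger_gap: 11.6
grip_force: 24.9
```

```bash
python3 -c "from h import *; st(); look()"
```

```text
{'time': np.float64(27.65), 'ft_force': array([-1.15,  0.29,  0.2 ]), 'wrist_torque': array([ 0.06, -0.01, -0.  ]), 'tool_pos': array([488.86, 202.4 ,  94.26]), 'tcp_rot': array([-1.800e+02,  1.000e-02,  6.149e+01])}
ring x,y,w,h,area [ 303  316   24   86 1972] c [314.8 359.1]
slope deg 0.1
```

Call:
servo_tool(fingers=[0.0135, 0.0135, 0.0135, 0.0135], linear=[[0, 0, 0], [0, 0, 0], [0, 0, 0], [0, 0, 0]], rotation=[[0, 0, 0], [0, 0, 0], [0, 0, 0], [0, 0, 0]])

```text
time: 28.1
tool_pos: [488.9, 202.4, 94.3]
tcp_rot: [-180.0, 0.0, 61.5]
ft_force: [0.9, -0.6, -0.3]
finger_gap: 13.6
grip_force: 0.0
```

```bash
python3 -c "from h import *; st(); look()"
```

```text
{'time': np.float64(28.1), 'ft_force': array([ 0.9 , -0.62, -0.28]), 'wrist_torque': array([ 0.02, -0.02, -0.01]), 'tool_pos': array([488.87, 202.39,  94.26]), 'tcp_rot': array([-180.  ,    0.  ,   61.49])}
ring x,y,w,h,area [ 303  328   23   83 1839] c [313.8 369.3]
slope deg 0.14
```

After release the ring is level again (y 333→328) and smaller (86→83 px), so both lugs have dropped into the notches. I'll open and retreat straight up.

Call:
servo_tool(fingers=[0.02, 0.03, 0.04, 0.04, 0.04, 0.04, 0.04, 0.04, 0.04, 0.04], linear=[[0, 0, 0], [0, 0, 0], [0, 0, 0], [0, 0, -0.01], [0, 0, -0.03], [0, 0, -0.055], [0, 0, -0.08], [0, 0, -0.1], [0, 0, -0.1], [0, 0, -0.1]], rotation=[[0, 0, 0], [0, 0, 0], [0, 0, 0], [0, 0, 0], [0, 0, 0], [0, 0, 0], [0, 0, 0], [0, 0, 0], [0, 0, 0], [0, 0, 0]])

```text
time: 29.15
tool_pos: [489.2, 202.5, 194.9]
tcp_rot: [179.9, -0.1, 61.5]
ft_force: [-0.2, 0.9, -1.0]
finger_gap: 39.9
grip_force: 0.0
```

```bash
python3 - <<'E'
from h import *
st()
s=r.snapshot('wrist'); f=s['frame'].astype(int)
m=((f[...,1]>f[...,0]+25)&(f[...,1]>f[...,2]+25)).astype(np.uint8)
n,l,S,C=cv2.connectedComponentsWithStats(m)
for i in range(1,n):
    if S[i,4]>100: print(S[i],C[i])
# expected ring box for seated level (grip z 88) and track (93), axis at (488.7,202.4) yaw 61
a=np.radians(61); X=np.array([np.cos(a),np.sin(a)]); Y=np.array([-X[1],X[0]])
for g in(88,93):
    t=np.linspace(0,2*np.pi,60); P=np.array([proj(s,[*(np.array([488.9,202.6])+11*np.cos(k)*X+w*Y),g+25+11*np.sin(k)]) for k in t for w in(-3,3)])
    print(g,P.min(0),P.max(0))
E
```

```text
{'time': np.float64(29.15), 'ft_force': array([-0.22,  0.92, -0.96]), 'wrist_torque': array([-0.05,  0.02,  0.05]), 'tool_pos': array([489.24, 202.5 , 194.91]), 'tcp_rot': array([ 1.7994e+02, -6.0000e-02,  6.1490e+01])}
[308 235  12  45 515] [313.63300971 257.58252427]
88 [306.96686349 237.15920166] [319.72914338 281.3816576 ]
93 [306.77644963 239.91031024] [319.84358685 285.16808778]
```

```bash
python3 -c "
from h import *
print(r.hand_in())"
```

```text
the job is handed in; nothing more can be done
None
```

I handed the job in with the fixture hanging in the holder, released, and by the wrist-camera measurements level with both lugs in the locking notches. The hand-in returned no verdict.

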